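# Square a taped board into the corner of a fence

### The job

Push the blue-taped board along the bench top into the inside corner of the dark wooden squaring fence, so that one long edge lies flush against the long fence and one end is fully home against the short stop. Only push it with the fingers, never pick it up or tip it; leave it lying flat in the corner, and leave the white-faced board, the tape roll, the glue bottle and the spray can where they are.

Things in the scene. Friction and masses are not known exactly. Their poses are not given: they have to be found in the camera images.
- blue_board: the board to push: loose pine board, top covered in blue tape, 90 mm (its x) by 120 mm (its y, the long way) by 18 mm thick, lying flat, about 0.12 kg. Origin at the centre of its underside, z up. It starts with its y axis within 0.4 rad of the fence's, on the robot's side of the long fence and short of the stop.
- fence: dark wooden L-shaped fence screwed to the bench, 30 mm high, bars 30 mm thick. Origin at the inside corner, bench level. Long fence: inner face at x = 0, from y = 0 to -450 mm, its wood on the +x side (away from the robot). Short stop: inner face at y = 0, from x = 0 to -80 mm, its wood on the +y side. A board fully home has its centre at x = -45, y = -60 mm here, its y axis along the long fence.
- white_board: the other board, to be left alone: same pine board, 90 x 120 x 18 mm, with a white paper face. Origin at the centre of its underside. It and the blue board stand in either order, one to the left and one to the right.
- tape_roll: roll of blue tape lying flat, outer diameter 100 mm, hole 76 mm, 30 mm high; loose. Origin at the centre of its underside.
- glue_bottle: yellow glue bottle with an orange cap, standing, 60 mm diameter, 170 mm tall; loose. Origin at the centre of its underside.
- spray_can: blue spray can with a black cap, standing, 54 mm diameter, 160 mm tall; loose. Origin at the centre of its underside.
Not all that is in view belongs to the job. What is shaped like the blue_board but orange or turquoise is not meant.

How it is judged (in metres and radians):
At the end, for the whole second after the job is handed in: The blue-taped board lies flat and still on the bench, within 3 mm of touching the long fence and of touching the stop, square to the fence within 0.035 rad; the white-faced board, tape roll, glue bottle and spray can are each within 10 mm of where they started (x of blue_board in the frame of fence between -0.048 and -0.042 m and y of blue_board in the frame of fence between -0.063 and -0.057 m and angle between the x axis of blue_board and the x axis of fence, either way round below 0.035 rad and angle between blue_board's own z axis and vertical below 0.05 rad and height (world z) of blue_board below 0.003 m and linear speed of blue_board below 0.01 m/s and angular speed of blue_board below 0.05 rad/s and distance of each of white_board, tape_roll, glue_bottle, spray_can from where it was at the start of the episode below 0.01 m).
It fails at once if the blue-taped board is lifted off the bench (centre of its underside more than 8 mm up) or tipped more than 0.2 rad (height (world z) of blue_board above 0.008 m or angle between blue_board's own z axis and vertical above 0.2 rad).
It fails at once if the white-faced board is moved 10 mm or more (distance of white_board from where it was at the start of the episode above 0.01 m).
It fails at once if the tape roll is moved 10 mm or more (distance of tape_roll from where it was at the start of the episode above 0.01 m).
It fails at once if the glue bottle is moved 10 mm or more (distance of glue_bottle from where it was at the start of the episode above 0.01 m).
It fails at once if the spray can is moved 10 mm or more (distance of spray_can from where it was at the start of the episode above 0.01 m).
It also fails if it takes over 58 s, if anything falls off the work surface, if the arm or the gripper's body presses on something with over 40 N, if the wrist force passes 120 N, or if a joint passes its speed limit or range.

### The arm

A 6-joint arm with a two-finger parallel gripper is mounted at the origin on the work surface. World frame = base frame: x ahead of the robot, y to its left, z up, the work surface at z = 0. Lengths are in mm, angles in rad, forces in N, time in s.
With the tool pointing down it reaches from about 350 to 875 mm from the base axis. Payload 4.2 kg.
Tool frame: the origin (TCP) lies at the very end of the fingers, on their centre line; the grasp point (between the pads) lies 19 mm behind it; z points along the fingers, y is the line along which they close (so a half turn about z gives the same grasp; the last joint's range is limited). The gripper opens to 85 mm and grips with 20 to 120 N. Pads are 22 mm wide; open, the fingers measure 114 mm over their backs; the gripper's body (76 mm by 85 mm) begins 54 mm behind the grasp point. The pads swing forward as they close: fully open they stand 13 mm farther back than shut.
Start: joints at [1.452, 0.385, 0.008, 0, -1.194, -0.259], TCP at [230.515, 580.915, 231.312] pointing down, gripper open.
Joint ranges: [-3.14, 3.14], [-1.21, 2.06], [-1.07, 1.41], [-3.16, 2.05], [-2.99, -0.16], [-3.1, 3.1]. Speed limits (rad/s): [2.79, 2.79, 3.14, 3.14, 3.14, 3.14].

### API

Orientations are given as a unit quaternion [x, y, z, w].
In Python, from bench import monitor, get_image, camera_info, job_done gives the robot as it stands.
- The arm moves only by the tool send_rows, never from a script. Its argument "series" is a list of rows, each a list of 3 entries, a list of its own where there are three numbers: the shift along the tool's x, y, z in mm, then the turn, a rotation vector about the tool's x, y, z in rad, then the finger opening in mm, from 0 to 85.4. A call has 1 to 8 rows; each row shifts and turns the commanded pose from where the row before left it, along the tool's axes as they then stand; what a row does not reach is not made up. A row lasts 1/10 s, in which the tool goes at most 50 mm and 8.59 degrees, less where a joint would pass 70% of its speed; a pose out of reach is approached as far as the arm can. A call with a gripper value outside its range is refused whole. The fingers move at their own pace and stop on an object; the grip force is fixed at half the most. Time passes only in rows, so rows that do not move let the fingers close. It gives the time, the measured TCP pose, the force, the opening and the grip force at its end, in the units of the state.
- monitor.read_state(): the state, without advancing time (a new reading comes with each control period).
- get_image(name): name is "side" or "top" or "wrist"; returns the picture (400x640x3 uint8, red, green, blue); there is no depth.
- camera_info(name): a dict with "intrinsics" (3x3 intrinsics, pixels), "R" (3x3) and "t" (3): a world point X has camera coordinates R X + t. Camera axes: x right, y down, z forward; pixel columns grow to the right and rows downward; lengths in mm; the calibration is good to about 2 mm. A picture is of the moment at which its call begins: read the wrist's pose just before it. camera_info takes no time and is no camera call; for the wrist camera it gives the pose at the moment of the call.
- job_done(): hands the job in; it is judged then, once.
The state is a dict: "clock": time; "joints": joint angles; "joint_vel": joint speeds; "joint_efforts": joint torques, N m; "position": TCP position; "ee_rot": TCP orientation; "contact_force": force on the tool from outside, world axes, zero at the start; "wrist_torque": the same for the moment, N m; "gripper_width": finger opening in mm; "grasp_force": force on a finger pad.
Only numpy, scipy, OpenCV 4.12 (cv2) and the standard library are available. Lean on these libraries where they do the work, as an engineer would, in place of code of your own. Each camera call takes 0.05 s, during which the arm holds its last target. There are 200 camera calls.

## Working session

There is one attempt and no reset: what is moved stays moved. The work goes in short steps, Python scripts to look and compute and a tool call to move; the robot and the scene stay as the last step left them, time stands still between calls to the robot, and variables do not carry over. Pictures are saved under pics/ and viewed, at most 10 in all, crops included, and the job is handed in when it is done.

Besides the shell and the picture viewer there is one more tool, called after "Call:" by a JSON object that holds its "api" and its "payload", one argument or row to a line. send_rows: Moves the arm, as the interface text tells. Its arguments: {"type":"object","properties":{"series":{"type":"array"}},"required":["series"]}

```bash
ls; mkdir -p pics; python3 - <<'E'
from bench import *
import cv2
for n in ["top","side"]:
    cv2.imwrite(f"pics/{n}0.png",get_image(n)[:,:,::-1]); c=camera_info(n); print(n,c)
s=monitor.read_state(); print(s)
E
```

```text
pics
top {'intrinsics': array([[496.52809398,   0.        , 329.73875996],
       [  0.        , 496.52809398, 197.30455494],
       [  0.        ,   0.        ,   1.        ]]), 'R': array([[-0.02626641, -0.99952722, -0.0159817 ],
       [-0.98109929,  0.02884159, -0.19134354],
       [ 0.19171402,  0.01065372, -0.98139301]]), 't': array([  40.06209978,  493.37504229, 1285.90576957])}
side {'intrinsics': array([[486.65433338,   0.        , 320.50621711],
       [  0.        , 486.65433338, 198.92913798],
       [  0.        ,   0.        ,   1.        ]]), 'R': array([[ 0.83207252, -0.55423534, -0.02187473],
       [-0.40278411, -0.57664475, -0.71080644],
       [ 0.3813401 ,  0.6002533 , -0.70304744]]), 't': array([-391.47953271,  225.54151262, 1209.7695856 ])}
{'clock': 0.1, 'joints': array([ 1.45160616e+00,  3.85480499e-01,  6.73830282e-03, -3.92789473e-04,
       -1.19398030e+00, -2.58595867e-01]), 'joint_vel': array([ 0.00125038, -0.00246202,  0.00252914,  0.00297018,  0.00124535,
        0.00087673]), 'joint_efforts': array([-3.39845246e-04, -3.93318236e+01,  1.88928723e+01,  4.19802055e+00,
       -2.59252636e-03,  6.24412607e-06]), 'position': array([230.34498672, 580.44369802, 230.32725242]), 'ee_rot': array([ 9.82198620e-01, -1.87842779e-01, -1.15027480e-04,  9.73460129e-04]), 'contact_force': array([ 0.20721668, -0.29487274, -0.33415782]), 'wrist_torque': array([ 0.01693231, -0.02030914,  0.00247666]), 'grasp_force': 0.0, 'gripper_width': 85.33772061046514}
```

View pics/top0.png

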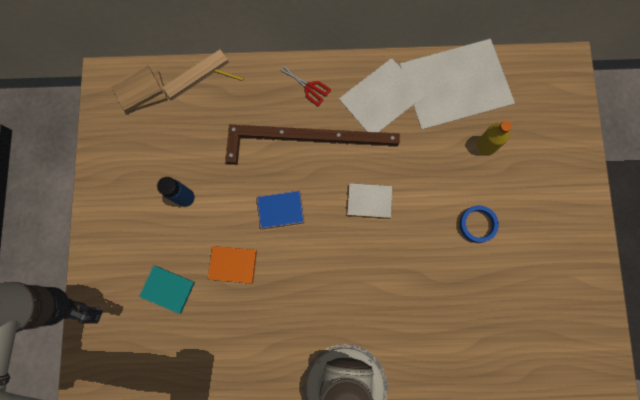

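View pics/side0.png

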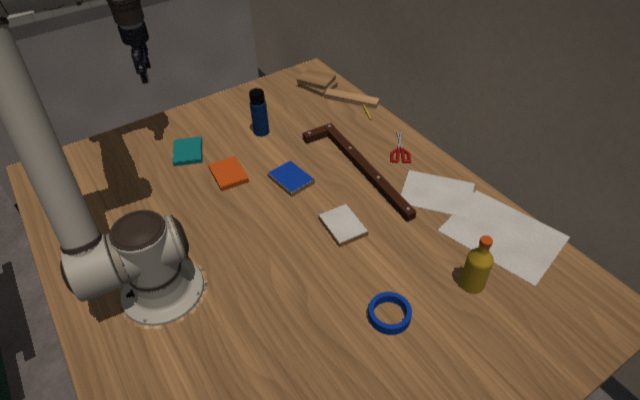

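Candidates: blue board (281,210), blue tape roll (480,224), spray can (176,192), turquoise board (167,289), orange board (232,265), white board (370,200). I choose the flat blue rectangle at (281,210), which lies between the fence and the robot. The fence corner is near (238,137).

```bash
cat > h.py <<'E'
from bench import *
import cv2, numpy as np
def ray(cam,px,z):
    c=cam; px=np.atleast_2d(px).astype(float)
    d=np.c_[px,np.ones(len(px))]@np.linalg.inv(c["intrinsics"]).T@c["R"]
    C=-c["R"].T@c["t"]
    return C+d*((z-C[2])/d[:,2])[:,None]
def blue(name,im,box,z=18):
    u0,v0,u1,v1=box; sub=im[v0:v1,u0:u1]
    h=cv2.cvtColor(sub,cv2.COLOR_RGB2HSV)
    m=cv2.inRange(h,(105,140,60),(130,255,255))
    k=max(cv2.findContours(m,0,cv2.CHAIN_APPROX_NONE)[0],key=cv2.contourArea)[:,0]+[u0,v0]
    w=ray(camera_info(name),k,z)[:,:2].astype(np.float32)
    r=cv2.minAreaRect(w); return r,w
E
python3 - <<'E'
from h import *
for n,box in [("top",(245,180,315,240)),("side",(255,150,325,205))]:
    im=get_image(n); r,w=blue(n,im,box); print(n,r,cv2.boxPoints(r).round(1).tolist())
    c=camera_info(n); print("cam",-c["R"].T@c["t"])
    if n=="top":
        b=(215,110,415,180)
        sub=im[b[1]:b[3],b[0]:b[2]]
        h=cv2.cvtColor(sub,cv2.COLOR_RGB2HSV)
        m=((sub[:,:,0]<100)).astype(np.uint8)*255
        k=max(cv2.findContours(m,0,cv2.CHAIN_APPROX_NONE)[0],key=cv2.contourArea)
        a=cv2.approxPolyDP(k,4,True)[:,0]+[b[0],b[1]]
        print(a.tolist(), ray(c,a,30)[:,:2].round(0).tolist())
        sc=[(234,129),(282,132),(339,135),(395,139),(232,155)]
        print("screws",ray(c,sc,30)[:,:2].round(1).tolist())
        cr=cv2.resize(im[100:240,205:405],None,fx=4,fy=4,interpolation=cv2.INTER_CUBIC)
        cv2.imwrite("pics/crop.png",cr[:,:,::-1])
        for nm,px,z in [("can",(178,196),80),("white",(370,200),18),("orange",(232,265),18)]: print(nm,ray(c,px,z).round(0))
E
```

```text
top ((472.0627746582031, 164.6185760498047), (83.91004180908203, 114.6000747680664), 6.874342441558838) [[423.6000061035156, 216.5], [437.29998779296875, 102.69999694824219], [520.5999755859375, 112.80000305175781], [506.8999938964844, 226.5]]
cam [ 238.57602788   12.11375444 1357.02331898]
[[225, 163], [237, 164], [241, 138], [396, 146], [399, 134], [230, 124]] [[603.0, 314.0], [599.0, 281.0], [674.0, 270.0], [637.0, -161.0], [672.0, -171.0], [716.0, 302.0]]
screws [[701.0, 290.1], [687.9, 155.2], [674.1, -4.0], [657.6, -159.3], [625.5, 294.8]]
can [[503. 426.  80.]]
white [[489. -83.  18.]]
orange [[323. 294.  18.]]
side ((469.7635803222656, 163.4217529296875), (83.85628509521484, 111.74764251708984), 7.020522117614746) [[421.29998779296875, 213.8000030517578], [435.0, 102.80000305175781], [518.2000122070312, 113.0999984741211], [504.5, 224.0]]
cam [ -44.74975159 -813.08264959 1002.27826144]
```

View pics/crop.png

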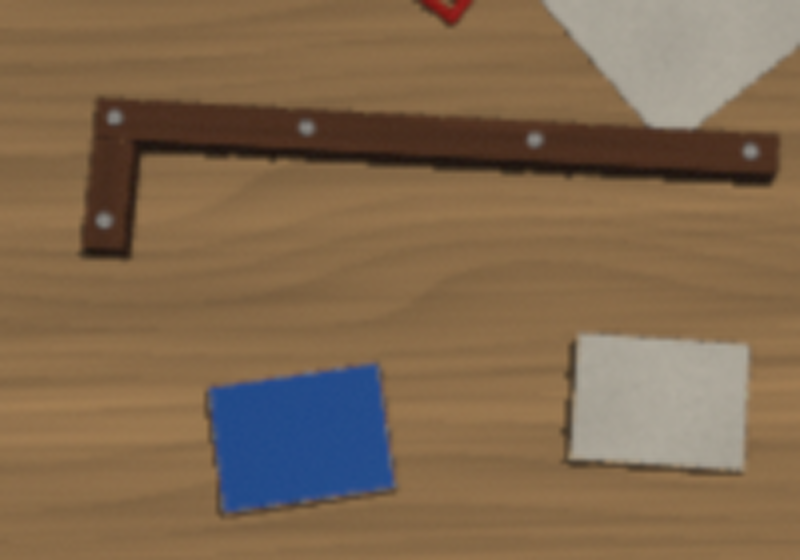

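The crop confirms a flat blue-taped rectangle at crop (300,440), with the fence's inside corner at crop (136,142). In the fence frame (corner ≈ (684.6, 276.6), yaw -0.096) the board centre is ≈ (-201,-133) and its yaw +0.216. I'll align the tool with the fence, get behind the board with the fingers spread, and push along the fence's +x.

Call:
{"api": "send_rows", "payload": {
  "series": [
    [[0,0,0],[0,0,-0.141],50],
    [[0,0,0],[0,0,-0.141],50],
    [[30,35,0],[0,0,0],50],
    [[30,35,0],[0,0,0],50],
    [[30,35,0],[0,0,0],50],
    [[30,35,0],[0,0,0],50],
    [[30,35,0],[0,0,0],50],
    [[30,35,0],[0,0,0],50]
  ]
}}

```text
clock: 1.0
position: [390.2, 353.0, 231.4]
ee_rot: [0.999, -0.048, 0.0, -0.0]
contact_force: [-0.4, 0.6, 0.9]
gripper_width: 49.9
grasp_force: 0.0
```

Call:
{"api": "send_rows", "payload": {
  "series": [
    [[0,35,0],[0,0,0],50],
    [[0,35,0],[0,0,0],50],
    [[0,35,0],[0,0,0],50],
    [[0,35,0],[0,0,0],50],
    [[0,42,0],[0,0,0],50],
    [[0,0,30],[0,0,0],50],
    [[0,0,30],[0,0,0],50],
    [[0,0,0],[0,0,0],50]
  ]
}}

```text
clock: 1.8
position: [369.9, 171.2, 168.4]
ee_rot: [0.999, -0.049, -0.003, 0.003]
contact_force: [-0.6, -0.4, 0.2]
gripper_width: 49.9
grasp_force: 0.0
```

Call:
{"api": "send_rows", "payload": {
  "series": [
    [[0,0,30],[0,0,0],50],
    [[0,0,30],[0,0,0],50],
    [[0,0,30],[0,0,0],50],
    [[0,0,30],[0,0,0],50],
    [[0,0,20],[0,0,0],50],
    [[0,0,12],[0,0,0],50],
    [[0,0,8],[0,0,0],50],
    [[0,0,0],[0,0,0],50]
  ]
}}

```text
clock: 2.6
position: [372.5, 174.0, 11.2]
ee_rot: [0.999, -0.048, -0.0, 0.0]
contact_force: [0.7, -0.1, 0.2]
gripper_width: 49.8
grasp_force: 0.0
```

```bash
python3 - <<'E'
from h import *
im=get_image("side"); cv2.imwrite("pics/s1.png",cv2.resize(im[110:240,180:360],None,fx=4,fy=4)[:,:,::-1])
print(monitor.read_state()["position"])
E
```

```text
[372.73993663 174.14173832  11.6925341 ]
```

View pics/s1.png

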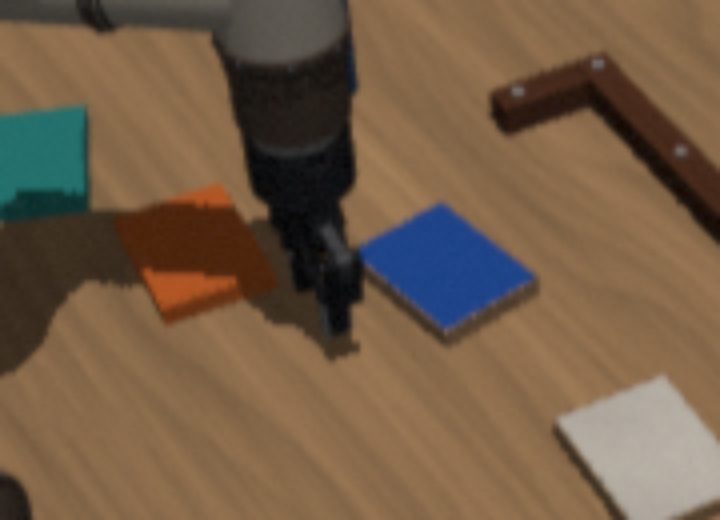

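The fingers stand behind the board's near edge, their tips (crop 340,330) just above the bench. I'll lower them a little, then push.

Call:
{"api": "send_rows", "payload": {
  "series": [
    [[0,0,6],[0,0,0],50],
    [[10,0,0],[0,0,0],50],
    [[10,0,0],[0,0,0],50],
    [[10,0,0],[0,0,0],50],
    [[10,0,0],[0,0,0],50],
    [[10,0,0],[0,0,0],50],
    [[10,0,0],[0,0,0],50],
    [[10,0,0],[0,0,0],50]
  ]
}}

```text
clock: 3.45
position: [442.7, 166.6, 5.3]
ee_rot: [0.999, -0.048, -0.0, 0.0]
contact_force: [-2.7, -0.7, 0.5]
gripper_width: 49.7
grasp_force: 0.7
```

Call:
{"api": "send_rows", "payload": {
  "series": [
    [[10,0,0],[0,0,0],50],
    [[10,0,0],[0,0,0],50],
    [[10,0,0],[0,0,0],50],
    [[10,0,0],[0,0,0],50],
    [[10,0,0],[0,0,0],50],
    [[10,0,0],[0,0,0],50],
    [[10,0,0],[0,0,0],50],
    [[0,0,0],[0,0,0],50]
  ]
}}

```text
clock: 4.25
position: [513.5, 160.5, 5.4]
ee_rot: [0.999, -0.048, 0.001, -0.001]
contact_force: [0.1, 0.2, 0.1]
gripper_width: 50.3
grasp_force: 0.0
```

```bash
python3 - <<'E'
from h import *
im=get_image("side"); cv2.imwrite("pics/s2.png",cv2.resize(im[90:240,200:400],None,fx=4,fy=4)[:,:,::-1])
r,w=blue("side",im,(270,120,360,205)); print(r)
im=get_image("top"); r,w=blue("top",im,(220,130,315,240)); print(r)
print(monitor.read_state()["position"],monitor.read_state()["contact_force"])
E
```

```text
((568.2108764648438, 143.8963623046875), (110.92121124267578, 82.73662567138672), 84.60193634033203)
((568.9251098632812, 120.25153350830078), (64.84089660644531, 81.70635986328125), 84.3538818359375)
[511.89777757 160.10562658   5.2554789 ] [-0.31677246 -0.09306954  0.21248747]
```

View pics/s2.png

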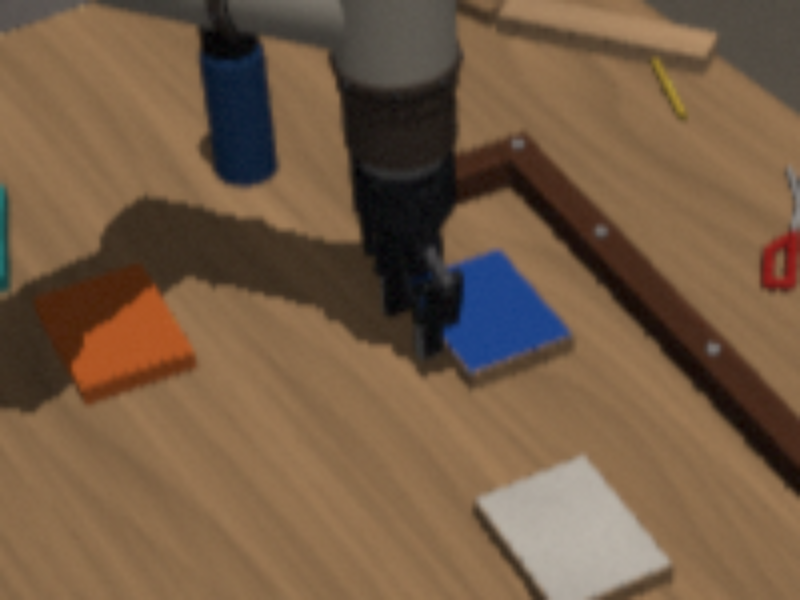

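The board is now square to the fence (yaw -0.094) and both fingers are on its edge. About 58 mm remain to the long fence.

Call:
{"api": "send_rows", "payload": {
  "series": [
    [[10,0,0],[0,0,0],50],
    [[10,0,0],[0,0,0],50],
    [[10,0,0],[0,0,0],50],
    [[10,0,0],[0,0,0],50],
    [[5,0,0],[0,0,0],50],
    [[3,0,0],[0,0,0],50],
    [[3,0,0],[0,0,0],50],
    [[0,0,0],[0,0,0],50]
  ]
}}

```text
clock: 5.15
position: [562.8, 155.2, 5.3]
ee_rot: [0.999, -0.048, 0.0, -0.0]
contact_force: [-0.8, -0.6, -0.3]
gripper_width: 50.1
grasp_force: 0.0
```

Call:
{"api": "send_rows", "payload": {
  "series": [
    [[3,0,0],[0,0,0],50],
    [[2,0,0],[0,0,0],50],
    [[2,0,0],[0,0,0],50],
    [[0,0,0],[0,0,0],50]
  ]
}}

```text
clock: 5.55
position: [569.7, 154.6, 5.3]
ee_rot: [0.999, -0.048, 0.0, -0.0]
contact_force: [0.3, -0.6, -0.4]
gripper_width: 50.2
grasp_force: 0.1
```

Call:
{"api": "send_rows", "payload": {
  "series": [
    [[2,0,0],[0,0,0],50],
    [[2,0,0],[0,0,0],50],
    [[2,0,0],[0,0,0],50],
    [[0,0,0],[0,0,0],50]
  ]
}}

```text
clock: 5.95
position: [571.5, 153.5, 5.2]
ee_rot: [0.999, -0.048, -0.004, 0.001]
contact_force: [-11.6, 2.9, 7.2]
gripper_width: 50.0
grasp_force: 5.7
```

```bash
python3 - <<'E'
from h import *
im=get_image("side")
r,w=blue("side",im,(285,120,380,205)); print(r, cv2.boxPoints(r))
s=monitor.read_state();print(s["position"],s["contact_force"])
E
```

```text
((627.4791870117188, 139.53024291992188), (113.52864074707031, 87.80587768554688), 84.84719848632812) [[578.6555   86.93835]
 [666.10657  79.0523 ]
 [676.30286 192.12213]
 [588.8518  200.00818]]
[571.5385555  153.4846805    5.15485581] [-11.14363125   1.81702343   6.60890682]
```

Contact with the long fence: 12 N. I'll back off, lift, and go around to the board's free end with the tool turned 90° so both fingers bear on that end.

Call:
{"api": "send_rows", "payload": {
  "series": [
    [[-10,0,0],[0,0,0],50],
    [[-10,0,0],[0,0,0],50],
    [[0,0,-30],[0,0,0],50],
    [[0,0,-30],[0,0,0],40],
    [[0,30,0],[0,0,0],30],
    [[0,30,0],[0,0,0],30],
    [[0,30,0],[0,0,0],30],
    [[0,30,0],[0,0,0],30]
  ]
}}

```text
clock: 6.8
position: [543.8, 35.5, 65.6]
ee_rot: [0.999, -0.048, 0.001, -0.0]
contact_force: [-0.2, 0.0, 0.3]
gripper_width: 30.0
grasp_force: 0.0
```

Call:
{"api": "send_rows", "payload": {
  "series": [
    [[25,0,0],[0,0,0],30],
    [[25,0,0],[0,0,0],30],
    [[25,0,0],[0,0,0],30],
    [[0,0,0],[0,0,-0.14],30],
    [[0,0,0],[0,0,-0.14],30],
    [[0,0,0],[0,0,-0.14],30],
    [[0,0,0],[0,0,-0.14],30],
    [[0,0,0],[0,0,-0.14],30]
  ]
}}

```text
clock: 7.6
position: [618.5, 29.3, 65.3]
ee_rot: [0.954, 0.3, 0.0, 0.0]
contact_force: [0.2, 0.3, -0.0]
gripper_width: 30.2
grasp_force: 0.0
```

Call:
{"api": "send_rows", "payload": {
  "series": [
    [[0,0,0],[0,0,-0.14],30],
    [[0,0,0],[0,0,-0.14],30],
    [[0,0,0],[0,0,-0.14],30],
    [[0,0,0],[0,0,-0.14],30],
    [[0,0,0],[0,0,-0.14],30],
    [[0,0,0],[0,0,-0.14],30],
    [[0,0,0],[0,0,-0.03],30],
    [[0,0,0],[0,0,0],30]
  ]
}}

```text
clock: 8.4
position: [618.5, 29.3, 65.3]
ee_rot: [0.74, 0.672, 0.0, 0.0]
contact_force: [-0.1, 0.1, 0.4]
gripper_width: 30.0
grasp_force: 0.0
```

```bash
python3 - <<'E'
from h import *
from scipy.spatial.transform import Rotation as Ro
def F(p): d=np.array(p)[:2]-[684.6,276.6]; return [d@[.9954,-.0961],d@[.0961,.9954]]
s=monitor.read_state();print(s["position"],F(s["position"]),Ro.from_quat(s["ee_rot"]).as_matrix().round(3).tolist(),s["joints"])
for n,b in [("side",(285,110,380,205)),("top",(225,130,330,200))]:
    im=get_image(n); r,w=blue(n,im,b); print(n,r,F(r[0]))
cv2.imwrite("pics/t3.png",cv2.resize(im[100:240,205:405],None,fx=4,fy=4)[:,:,::-1])
E
```

```text
[618.50580044  29.32794999  65.30711665] [np.float64(-42.027322237802494), np.float64(-252.48625115839084)] [[0.097, 0.995, 0.001], [0.995, -0.097, 0.0], [0.0, 0.001, -1.0]] [ 3.08508759e-01  5.31975408e-01 -2.08167309e-01  2.66995890e-04
 -8.29990622e-01  2.73617052e+00]
side ((617.2072143554688, 139.83358764648438), (110.16700744628906, 63.264915466308594), 84.5973129272461) [np.float64(-53.939526603393574), np.float64(-142.61373355712894)]
top ((627.480224609375, 127.14773559570312), (89.92435455322266, 84.01689910888672), 84.99119567871094) [np.float64(-42.49466181457521), np.float64(-154.25399440307618)]
```

View pics/t3.png

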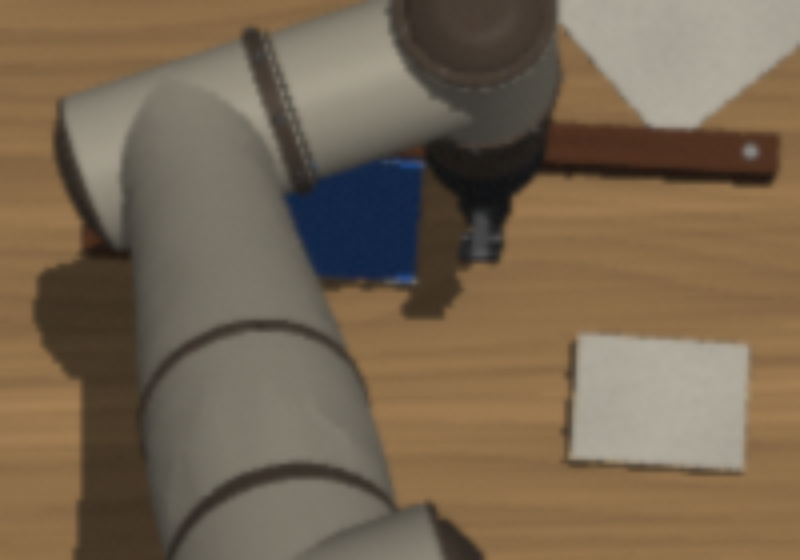

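The tool is beyond the board's free end (crop x≈420), clear of the white board. I'll descend and push along the fence toward the stop.

Call:
{"api": "send_rows", "payload": {
  "series": [
    [[0,-3,30],[0,0,0],30],
    [[0,0,22],[0,0,0],30],
    [[0,0,8],[0,0,0],30],
    [[10,0,0],[0,0,0],30],
    [[10,0,0],[0,0,0],30],
    [[10,0,0],[0,0,0],30],
    [[10,0,0],[0,0,0],30],
    [[0,0,0],[0,0,0],30]
  ]
}}

```text
clock: 9.3
position: [620.2, 71.3, 6.2]
ee_rot: [0.74, 0.673, 0.001, 0.0]
contact_force: [0.2, -0.1, 0.5]
gripper_width: 30.2
grasp_force: 0.0
```

Call:
{"api": "send_rows", "payload": {
  "series": [
    [[10,0,0],[0,0,0],30],
    [[10,0,0],[0,0,0],30],
    [[10,0,0],[0,0,0],30],
    [[10,0,0],[0,0,0],30],
    [[10,0,0],[0,0,0],30],
    [[10,0,0],[0,0,0],30],
    [[5,0,0],[0,0,0],30],
    [[0,0,0],[0,0,0],30]
  ]
}}

```text
clock: 10.1
position: [626.0, 135.4, 5.2]
ee_rot: [0.74, 0.672, 0.001, 0.0]
contact_force: [-0.7, 0.1, -1.0]
gripper_width: 29.7
grasp_force: 0.0
```

Call:
{"api": "send_rows", "payload": {
  "series": [
    [[3,0,0],[0,0,0],30],
    [[3,0,0],[0,0,0],30],
    [[2,0,0],[0,0,0],30],
    [[0,0,0],[0,0,0],30]
  ]
}}

```text
clock: 10.5
position: [626.5, 142.3, 5.2]
ee_rot: [0.74, 0.672, 0.0, -0.0]
contact_force: [-0.3, -0.1, 0.6]
gripper_width: 30.3
grasp_force: 0.1
```

Call:
{"api": "send_rows", "payload": {
  "series": [
    [[2,0,0],[0,0,0],30],
    [[2,0,0],[0,0,0],30],
    [[2,0,0],[0,0,0],30],
    [[2,0,0],[0,0,0],30],
    [[0,0,0],[0,0,0],30]
  ]
}}

```text
clock: 11.0
position: [627.4, 150.4, 5.4]
ee_rot: [0.74, 0.672, 0.0, 0.0]
contact_force: [0.2, -1.0, -0.0]
gripper_width: 29.9
grasp_force: 0.0
```

Call:
{"api": "send_rows", "payload": {
  "series": [
    [[1,0,0],[0,0,0],30],
    [[1,0,0],[0,0,0],30],
    [[0,0,0],[0,0,0],30]
  ]
}}

```text
clock: 11.3
position: [627.1, 150.6, 5.4]
ee_rot: [0.74, 0.672, -0.001, 0.0]
contact_force: [0.8, -4.1, 0.7]
gripper_width: 29.8
grasp_force: 2.6
```

Contact with the stop came at the predicted place (-131). I'll press firmly once, then back off and press the long edge again.

Call:
{"api": "send_rows", "payload": {
  "series": [
    [[1.5,0,0],[0,0,0],30],
    [[1.5,0,0],[0,0,0],30],
    [[0,0,0],[0,0,0],30],
    [[0,0,0],[0,0,0],30]
  ]
}}

```text
clock: 11.7
position: [626.8, 150.7, 5.3]
ee_rot: [0.741, 0.672, -0.003, 0.001]
contact_force: [0.9, -13.2, 0.5]
gripper_width: 29.8
grasp_force: 6.5
```

Call:
{"api": "send_rows", "payload": {
  "series": [
    [[-8,0,0],[0,0,0],30],
    [[-10,0,0],[0,0,0],30],
    [[-10,0,0],[0,0,0],30],
    [[0,0,-30],[0,0,0],30],
    [[0,0,-30],[0,0,0],30],
    [[0,-40,0],[0,0,0],30],
    [[0,-40,0],[0,0,0],30],
    [[0,0,0],[0,0,0],30]
  ]
}}

```text
clock: 12.5
position: [539.9, 133.8, 65.1]
ee_rot: [0.74, 0.672, -0.002, -0.001]
contact_force: [0.5, 0.1, 0.1]
gripper_width: 29.9
grasp_force: 0.0
```

```bash
python3 - <<'E'
from h import *
def F(p): d=np.array(p)[:2]-[684.6,276.6]; return [d@[.9954,-.0961],d@[.0961,.9954]]
s=monitor.read_state();print(s["position"],F(s["position"]))
im=get_image("side"); r,w=blue("side",im,(285,90,380,205)); print(r,F(r[0]))
cv2.imwrite("pics/s4.png",cv2.resize(im[90:230,240:420],None,fx=4,fy=4)[:,:,::-1])
E
```

```text
[539.92263479 133.79698389  65.11960304] [np.float64(-130.2884794865005), np.float64(-156.04961703477588)]
((637.9391479492188, 203.4491729736328), (76.03131103515625, 76.96350860595703), 85.29995727539062) [np.float64(-39.416417654113786), np.float64(-77.298441104126)]
```

View pics/s4.png

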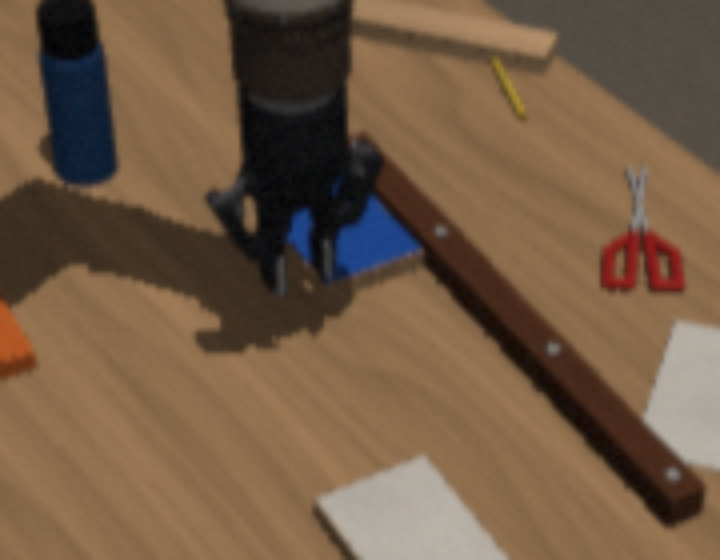

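The board lies against the fence, crop (370,240), and the gripper is clear above. I'll turn back and press the long edge once more.

Call:
{"api": "send_rows", "payload": {
  "series": [
    [[0,0,0],[0,0,0.14],40],
    [[0,0,0],[0,0,0.14],50],
    [[0,0,0],[0,0,0.14],50],
    [[0,0,0],[0,0,0.14],50],
    [[0,0,0],[0,0,0.14],50],
    [[0,0,0],[0,0,0.14],50],
    [[0,0,0],[0,0,0.14],50],
    [[0,0,0],[0,0,0.14],50]
  ]
}}

```text
clock: 13.35
position: [546.8, 135.1, 65.5]
ee_rot: [0.985, 0.173, 0.001, -0.0]
contact_force: [0.3, -0.0, 0.0]
gripper_width: 49.8
grasp_force: 0.0
```

Call:
{"api": "send_rows", "payload": {
  "series": [
    [[0,0,0],[0,0,0.14],50],
    [[0,0,0],[0,0,0.14],50],
    [[0,0,0],[0,0,0.14],50],
    [[0,0,0],[0,0,0.03],50],
    [[0,-30,0],[0,0,0],50],
    [[0,-30,0],[0,0,0],50],
    [[0,-30,0],[0,0,0],50],
    [[0,0,0],[0,0,0],50]
  ]
}}

```text
clock: 14.15
position: [555.7, 227.9, 65.6]
ee_rot: [0.999, -0.045, 0.001, -0.001]
contact_force: [-0.6, -1.2, 0.2]
gripper_width: 50.1
grasp_force: 0.0
```

Call:
{"api": "send_rows", "payload": {
  "series": [
    [[0,0,30],[0,0,0],50],
    [[0,0,20],[0,0,0],50],
    [[0,0,10],[0,0,0],50],
    [[10,0,0],[0,0,0],50],
    [[8,0,0],[0,0,0],50],
    [[5,0,0],[0,0,0],50],
    [[3,0,0],[0,0,0],50],
    [[0,0,0],[0,0,0],50]
  ]
}}

```text
clock: 14.95
position: [577.6, 222.0, 6.3]
ee_rot: [0.999, -0.048, -0.002, 0.0]
contact_force: [-10.9, 3.1, 5.9]
gripper_width: 49.8
grasp_force: 5.2
```

Call:
{"api": "send_rows", "payload": {
  "series": [
    [[1,0,0],[0,0,0],50],
    [[1,0,0],[0,0,0],50],
    [[0,0,0],[0,0,0],50],
    [[-6,0,0],[0,0,0],50],
    [[-10,0,0],[0,0,0],50],
    [[-15,0,-10],[0,0,0],50],
    [[-30,0,-30],[0,0,0],50],
    [[-30,0,-30],[0,0,0],50]
  ]
}}

```text
clock: 15.75
position: [490.6, 230.0, 75.6]
ee_rot: [0.999, -0.048, -0.0, 0.0]
contact_force: [0.5, -0.0, 0.1]
gripper_width: 50.1
grasp_force: 0.0
```

Call:
{"api": "send_rows", "payload": {
  "series": [
    [[-40,0,-30],[0,0,0],50],
    [[-40,0,-30],[0,0,0],50],
    [[0,30,-30],[0,0,0],50],
    [[0,40,0],[0,0,0],50],
    [[0,40,0],[0,0,0],50],
    [[0,40,0],[0,0,0],50],
    [[0,40,0],[0,0,0],50],
    [[0,40,0],[0,0,0],50]
  ]
}}

```text
clock: 16.55
position: [389.4, 7.6, 166.0]
ee_rot: [0.999, -0.048, 0.001, -0.0]
contact_force: [0.6, 0.6, 0.1]
gripper_width: 50.0
grasp_force: 0.0
```

```bash
python3 - <<'E'
from h import *
def F(p): d=np.array(p)[:2]-[684.6,276.6]; return [d@[.9954,-.0961],d@[.0961,.9954]]
for n,b in [("side",(285,90,380,205)),("top",(225,110,330,200))]:
    im=get_image(n); r,w=blue(n,im,b); print(n,r,F(r[0]))
    if n=="top": cv2.imwrite("pics/t5.png",cv2.resize(im[100:240,140:340],None,fx=4,fy=4,interpolation=2)[:,:,::-1])
E
```

```text
side ((635.3538818359375, 223.49771118164062), (115.50505065917969, 86.57279205322266), 84.9805908203125) [np.float64(-43.91645606506349), np.float64(-57.59057024536135)]
top ((635.7847290039062, 222.700439453125), (115.14246368408203, 87.19758605957031), 84.8943099975586) [np.float64(-43.41097298095705), np.float64(-58.34277011108401)]
```

View pics/t5.png

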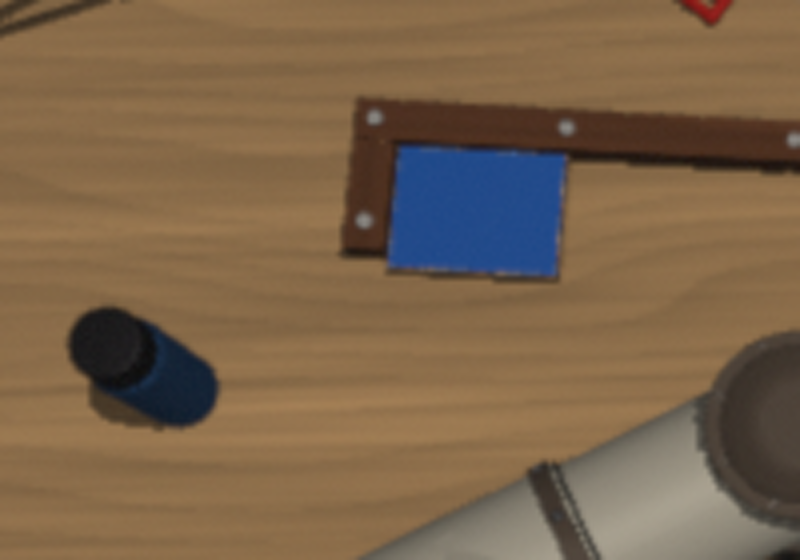

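The board sits flush in the corner, crop (390–565, 145–278), and it is square (yaw -0.088 against the fence's -0.096). The spray can has not been touched. I'll hand it in.

```bash
python3 -c "
from bench import job_done
print(job_done())"
```

```text
the job is handed in; nothing more can be done
None
```

I pushed the blue-taped board flat into the fence corner and handed the job in. Camera measurements put it within about 2.5 mm of fully home and within 0.01 rad of square, and the arm touched nothing else. The hand-in call did not report a verdict.

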